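# Latch the board tester, switch on its supply, press start

## Robot

A 6-joint arm with a two-finger parallel gripper is mounted at the origin on a cart in front of the work surface, level with it; the furniture and walls round the work are solid. World frame = base frame: x ahead of the robot, y to its left, z up, the work surface at z = 0. Lengths are in m, angles in degrees, forces in N, time in s.
With the tool pointing down it reaches from about 0.275 to 0.975 m from the base axis. Payload 8.4 kg.
Tool frame: the origin (TCP) lies at the centre of the arm's flange, where the gripper is bolted on; the fingertips stand 190 mm ahead of it and the grasp point (between the pads) lies 171 mm ahead of it; z points along the fingers, y is the line along which they close (so a half turn about z gives the same grasp; the last joint's range is limited). The gripper opens to 92 mm and grips with 3 to 60 N. Pads are 20 mm wide; open, the fingers measure 128 mm over their backs; the gripper's body (75 mm by 189 mm) begins 69 mm behind the grasp point.
Start: joints at [74.404, 20.225, 93.587, -0, 66.188, -0.138], TCP at [0.167, 0.602, 0.405] pointing down, gripper open.
Joint ranges: [-150.9, 150.9], [-52.94, 120.26], [3.33, 152.33], [-74.26, 254.26], [0, 154.13], [-172.89, 172.89]. Speed limits (degrees/s): [127.2, 127.2, 159.86, 180, 180, 180].

## Interface

Orientations are given as a 3x3 rotation matrix whose columns are the frame's x, y, z axes.
In Python, from station import bot gives the robot as it stands.
- The arm moves only by the tool creep_tool, called after "Request:" by a JSON object that holds its "fn" and its "kwargs". Schema: {"type":"object","properties":{"segments":{"type":"array","items":{"type":"number"},"minItems":4,"maxItems":80},"aperture":{"type":"number"},"only":{"type":"string"},"quiet":{"type":"boolean"},"lines":{"type":"string"}},"required":["segments"],"additionalProperties":false}. segments is one flat list of numbers that holds 1 to 20 rows one after another, with no inner brackets; each row has 4 numbers: dx, dy, dz in fractions of the full range, 1 being 0.6 m, then a turn about the tool's z in parts of the range, where 1.0 means 360 degrees; each row is the pose to reach, as a shift and turn from the pose commanded when the call began, along the tool's axes at that moment; what a row does not reach only later rows make up. A row lasts 1/10 s, in which the tool goes at most 0.05 m and 8.59 degrees, less where a joint would pass 70% of its speed; a pose out of reach is approached as far as the arm can. aperture is the finger opening in m, set as the call begins (left out keeps the last). The fingers move at their own pace and stop on an object; the grip force is fixed at half the most. Time passes only in rows, so rows that do not move let the fingers close. The tool returns the time, the measured TCP pose, the force, the opening and the grip force at its end. only (a regular expression) keeps the lines of the reply that match it, lines (a string "A,B") keeps lines A to B, and quiet returns only ok. Shift and turn numbers lie between -1 and 1, and a call with a number outside is refused. Input that does not fit is refused with a message, and nothing moves.
- bot.get_obs(): the state, without advancing time (a new reading comes with each control period).
- bot.read_camera(name): name is "scene" or "side" or "wrist"; returns (picture, depth): 400x640x3 uint8, blue, green, red; 400x640 float32, m along the optical axis (not along the pixel's ray), 0 where there is no reading.
- bot.camera_params(name): a dict with "mtx" (3x3 intrinsics, pixels), "rvec" (rotation vector, rad) and "tvec" (3), from world to camera coordinates, as OpenCV has them. Camera axes: x right, y down, z forward; pixel columns grow to the right and rows downward; lengths in m; the calibration is good to about 2 mm. The wrist camera is an equidistant fisheye: a pixel r from the principal point sees the ray r / f radians off the axis. A picture is of the moment at which its call begins: read the wrist's pose just before it. camera_params takes no time and is no camera call; for the wrist camera it gives the pose at the moment of the call.
- bot.close_job(): hands the job in; it is judged then, once.
The state is a dict: "clock": time; "joints": joint angles; "joint_vel": joint speeds; "effort": joint torques, N m; "ee_pos": TCP position; "tool_rot": TCP orientation; "contact_force": force on the tool from outside, world axes, zero at the start; "ft_torque": the same for the moment, N m; "gripper_width": finger opening in m; "gripper_force": force on a finger pad.
Only numpy, scipy, OpenCV 4.12 (cv2) and the standard library are available. Lean on these libraries where they do the work, as an engineer would, in place of code of your own. Each camera call takes 0.05 s, during which the arm holds its last target. There are 200 camera calls.

## Task

Run the joystick board through the board tester: press the tester's lid down by its rubber pad until the spring latch catches and keeps it shut, only then switch on the supply by pressing down the far end, the one with the white bar, of the left rocker on the twin rocker box, and last press the large start key on the tester's front fully down and let it come up again. It is all done by pressing with the fingertips: do not lift, tip or shift the rocker box, the board or the things lying about, and leave the right rocker and the small key alone.

Things in the scene. Friction and masses are not known exactly. Their poses are not given: they have to be found in the camera images.
- tester: Board tester, fixed to the bench: 170 x 140 mm body with a top plate at z 50 mm and an aluminium lid hinged along its rear; in front a 56 mm deep black apron (top z 30) with two keys. Origin: centre of the main body's underside, on the bench; x points to the rear (hinge), y to its left, z up. Latch tower at x -85 to -69, y +-16, up to z 114; its bolt's pull knob to x -105 (mm).
- lid_pad (a point): Centre of the top of the round black rubber press pad (30 mm across, 4 mm proud) on the lid's front bridge; moves with the lid. It lies 90 mm in front of the hinge axis, which is at tester x 70, z 92 mm; lid shut: tester x -20, y 0, z 100 mm. With the lid up (0.45 rad) it is about 38 mm higher, 12 mm further back, sloping up to the front.
- lid (a joint): Lid angle (rad) about the rear hinge: 0 shut and latched, 0.45 up, where a spring holds it at the start; can be pushed down to -0.025. Pressing the pad down takes about 2 N at first, 4 N near the end and up to 10 N while the lid forces the latch bolt back (0.06 to 0 rad). Push to about -0.01 or to the stop, then let go: latched it rests at 0.003; if not it springs up again.
- latch (a joint): Spring bolt in the tower at the middle of the tester's front, bevelled on top: slide value in m, 0 = forward (rest; above the lid's front bar when the lid is latched), up to 0.009 while the lid's bar pushes it back on its way down. It needs no touching.
- switch_box: Twin rocker switch box, loose on the mat, 90 x 66 x 50 mm (0.45 kg). Origin on its underside; x points to its rear (away from the robot at yaw 0), y to its left, z up. Case x -25 to 45, y +-33 mm, its top slopes down to the front; two terminals stick out in front to x -45. Two equal rockers 22 mm wide, 29 mm long, centred at x 17, y +16 (left) and y -16 (right).
- rocker_left_far (a point): Point on the left rocker's face, in its middle, 3 mm short of its far edge (the end with the white bar); moves with the rocker. In the box frame x 25, y 16, z 51 mm while off, x 27, z 49 when on (the far edge itself: x 28, z 53 off; x 30, z 50 on). Case top behind the rocker: z 43 to 46 mm.
- rocker_right_far (a point): The same point on the right rocker (y -16 mm), which is to be left alone.
- switch_box_rocker1 (a joint): Left rocker (rad): 0.209 = off, near end sunk in and far end raised (start); 0 = on, far end pressed down (surface then slopes down to the robot by 0.25 rad, like the case). Turns about an axis along y at x 17, z 42 mm; friction about 0.03 N m, so 2 to 4 N on the far edge moves it; stays where it is put. On means below 0.05.
- switch_box_rocker2 (a joint): The same for the right rocker; stays at 0.209.
- start_top (a point): Centre of the top of the large start key: flat grey round key, 30 mm across, in a 46 mm round housing on the right of the apron (tester x -112, y -38, top z 52 mm; the housing's rim is 10 mm lower). Moves with the key.
- start (a joint): Travel of the start key (m): 0 up, 0.006 fully down; sprung, 1.5 N to move it, 5 N fully down; it comes up by itself. Counts as pressed beyond 0.004.
- reset_top (a point): Centre of the top of the small key, 14 mm across, on the left of the apron (tester x -112, y +42 mm); to be left alone.
- reset (a joint): Travel of the small key (m): 0 up, 0.004 down.
- board: Loose joystick board in the tester's nest under the lid: green, 55 x 70 mm, two black thumb sticks, 26 mm high. Origin under its middle, at tester x 10, y 0, z 50 mm. To be left lying there.
- dark_driver: Bystander: dark precision screwdriver, 130 mm long, 13 mm thick, loose on the mat beside the tester. Origin under its middle.
- red_usb: Bystander: small red memory stick, 54 x 18 x 8 mm, loose on the mat. Origin under its middle.
- long_tweezers: Bystander: dark tweezers, 130 mm long, 13 mm high, loose on the mat behind the rocker box. Origin under their middle.
- bronze_pad: Bystander: bronze-grey game controller, 65 x 124 x 44 mm, loose on the left part of the bench. Origin under its middle.
- syringe: Bystander: flux syringe, 144 mm long, 19 mm high, loose on the back of the mat. Origin under its middle.
- reel: Bystander: solder reel standing on its flange, 49 mm across, 34 mm high, loose on the back of the mat. Origin under its middle.
There are look-alikes about, which are no part of the job. Of the things that look like the switch_box, the larger one is meant.

How it is judged (in metres and radians):
On the way, in this order (a step that is already met when the one before it is completed fails the run):
1. the lid is pressed shut and the latch bolt has sprung forward over it (value of joint lid below 0.015 rad and value of joint latch below 0.0015 m), for 0.2 s.
2. the left rocker's far end is pressed down (supply on), with the lid latched (all of step 1 and value of joint switch_box_rocker1 below 0.05 rad), for 0.1 s.
3. the large start key is pressed fully down, with the supply on and the lid latched (all of step 2 and value of joint start above 0.004 m), for 0.05 s.
At the end, for the whole second after the job is handed in: Lid latched (within 0.015 rad, bolt forward within 1.5 mm), left rocker over to its far end (below 0.05 rad), right rocker off (above 0.15), both keys up (within 1 mm), rocker box upright at rest within 30 mm of its start, board in its nest (all of step 2 and value of joint lid above -0.015 rad and value of joint switch_box_rocker2 above 0.15 rad and value of joint each of start, reset below 0.001 m and distance of switch_box from where it was at the start of the episode below 0.03 m and angle between switch_box's own z axis and vertical below 0.1 rad and distance between board and tester below 0.06 m and linear speed of switch_box below 0.02 m/s); the robot touches nothing.
It fails at once if out of order: the supply is switched on while the lid is not shut, or the start key pressed (3 mm) before the supply is on ((value of joint switch_box_rocker1 below 0.11 rad and value of joint lid above 0.03 rad) or (value of joint start above 0.003 m and value of joint switch_box_rocker1 above 0.09 rad)).
It fails at once if the right rocker (0.1 rad) or the small key (2 mm) is pushed (value of joint switch_box_rocker2 below 0.11 rad or value of joint reset above 0.002 m).
It fails at once if the rocker box is lifted 12 mm, tipped 0.2 rad or shifted 40 mm (height (world z) of switch_box above 0.012 m or angle between switch_box's own z axis and vertical above 0.2 rad or distance of switch_box from where it was at the start of the episode above 0.04 m).
It fails at once if the board is lifted or moved 10 mm in its nest (distance of board from where it was at the start of the episode above 0.01 m).
It fails at once if one of the things lying about is moved 25 mm (distance of any of dark_driver, red_usb, long_tweezers, bronze_pad, syringe, reel from where it was at the start of the episode above 0.025 m).
It also fails if it takes over 54 s, if anything falls off the work surface, if the arm or the gripper's body presses on something with over 40 N, if the wrist force passes 120 N, or if a joint passes its speed limit or range.

## Working session

There is one attempt and no reset: what is moved stays moved. The work goes in short steps, Python scripts to look and compute and a tool call to move; the robot and the scene stay as the last step left them, time stands still between calls to the robot, and variables do not carry over. Pictures are saved under pics/ and viewed, at most 10 in all, crops included, and the job is handed in when it is done.

```bash
mkdir -p pics; ls; python3 - <<'E'
from station import bot
import cv2, numpy as np
o=bot.get_obs();print(o['clock'],o['ee_pos'],o['tool_rot'],o['gripper_width'])
for n in("scene","side"):
    p,d=bot.read_camera(n);cv2.imwrite(f"pics/{n}0.png",p);np.save(f"{n}0.npy",d)
    c=bot.camera_params(n);print(n,c)
    R=cv2.Rodrigues(np.array(c['rvec'],float))[0];print(-R.T@np.array(c['tvec']).ravel(), (d>0).mean())
E
```

```text
pics
0.0 [0.1665214  0.60216386 0.40398794] [[-9.63820790e-01  2.66550833e-01 -3.71369543e-04]
 [ 2.66551091e-01  9.63819901e-01 -1.30897340e-03]
 [ 9.02540697e-06 -1.36060473e-03 -9.99999074e-01]] 0.09209644270813823
scene {'mtx': array([[504.04526789,   0.        , 323.19046402],
       [  0.        , 504.04526789, 197.25546827],
       [  0.        ,   0.        ,   1.        ]]), 'rvec': array([ 1.97713633, -0.91951009,  0.53662254]), 'tvec': array([-0.25688993,  0.37634309,  0.89758625])}
[-0.28054257 -0.54023408  0.80170483] 0.99603125
side {'mtx': array([[377.68494908,   0.        , 318.03920292],
       [  0.        , 377.68494908, 196.36248589],
       [  0.        ,   0.        ,   1.        ]]), 'rvec': array([ 2.16139803, -0.64129992,  0.34274   ]), 'tvec': array([-0.43296816,  0.35162168,  0.64204799])}
[ 0.18693948 -0.47359775  0.68123686] 0.9958046875
```

View pics/scene0.png

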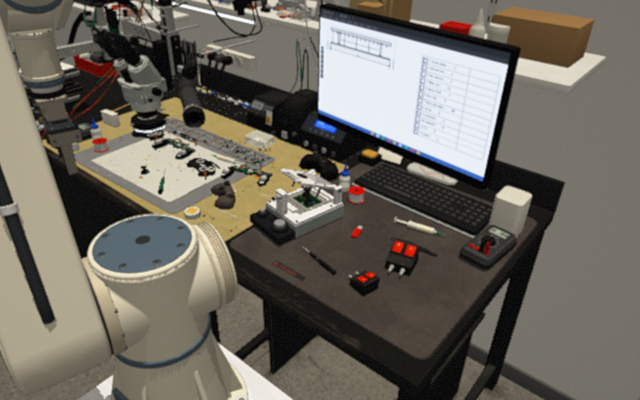

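View pics/side0.png

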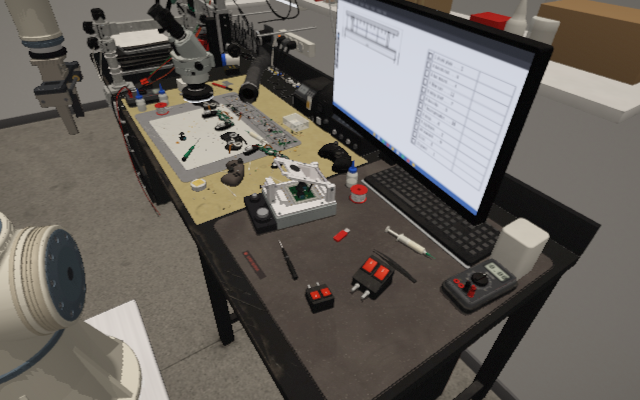

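The scene view shows the tester at (300,210), the large rocker box at (403,252) and a smaller look-alike at (364,282). In the side view the tester is at (290,200), the large box at (373,275) and the start key near (262,213). Next: close crops with 3D points.

```bash
cat > h.py <<'E'
import numpy as np, cv2
from station import bot
def pose(c):
    R=cv2.Rodrigues(np.array(c['rvec'],float))[0]; return R,-R.T@np.array(c['tvec'],float).ravel()
def ray(c,u,v,fish=False):
    K=c['mtx'];x=(np.asarray(u)-K[0,2])/K[0,0];y=(np.asarray(v)-K[1,2])/K[1,1]
    if fish:
        r=np.hypot(x,y)+1e-12; s=np.sin(r)/r; d=np.stack([x*s,y*s,np.cos(r)],-1)
    else: d=np.stack([x,y,np.ones_like(x)],-1)
    R,C=pose(c); return d@R,C
def onplane(c,u,v,z,fish=False):
    d,C=ray(c,u,v,fish); return C+d*((z-C[2])/d[...,2])[...,None]
def cloud(c,d,fish=False):
    v,u=np.mgrid[:d.shape[0],:d.shape[1]].astype(float)
    K=c['mtx']; D,C=ray(c,u,v,fish)
    R,_=pose(c); zc=D@R[2]
    P=C+D*(d/zc)[...,None]; P[d<=0]=np.nan; return P
E
python3 - <<'E'
from h import *
im=cv2.imread('pics/side0.png'); a=im[150:250,235:355]; b=im[235:315,330:430]
cv2.imwrite('pics/crops.png',np.hstack([cv2.resize(a,(480,400),interpolation=2),cv2.resize(b,None,fx=3.2,fy=5*.64*1.5625,interpolation=2)[:400] if 0 else cv2.resize(b,(500,400),interpolation=2)])[:, :800])
for n in('side','scene'):
    c=bot.camera_params(n);P=cloud(c,np.load(n+'0.npy'));im=cv2.imread(f'pics/{n}0.png')
    hsv=cv2.cvtColor(im,cv2.COLOR_BGR2HSV)
    m=(((hsv[...,0]<8)|(hsv[...,0]>172))&(hsv[...,1]>150)&(hsv[...,2]>90)).astype(np.uint8)
    k,l,s,ce=cv2.connectedComponentsWithStats(m)
    for i in range(1,k):
        if s[i,4]>25: print(n,s[i],ce[i].round(1),np.nanmedian(P[l==i],0).round(3))
    for (u,v) in ([(262,213),(250,202),(303,170)] if n=='side' else [(278,224)]): print(n,(u,v),P[v,u].round(3))
E
```

```text
side [470  12  41  18 412] [490.8  19.2] [0.939 0.02  0.502]
side [140  78   9   7  41] [143.8  81. ] [0.46  1.297 0.043]
side [155 103  12   5  48] [160.2 104.8] [0.455 1.028 0.036]
side [350 184  18  11 143] [358.7 189.2] [0.778 0.176 0.035]
side [350 198  17   6  26] [357.9 200.9] [0.765 0.161 0.004]
side [333 230  15  12  90] [339.9 235.5] [0.635 0.071 0.008]
side [362 258  16  15 129] [369.4 264.6] [ 0.61  -0.069  0.046]
side [374 265  15  15 134] [381.1 272.2] [ 0.617 -0.101  0.046]
side [453 279  11   9  48] [458.3 283. ] [ 0.744 -0.209  0.039]
side [320 288  12   8  65] [325.4 291.4] [ 0.491 -0.07   0.035]
side [310 291  11   9  64] [314.8 294.6] [ 0.468 -0.063  0.035]
side [468 291   7   7  31] [471.  293.9] [ 0.737 -0.246  0.047]
side (262, 213) [0.486 0.209 0.053]
side (250, 202) [0.491 0.294 0.029]
side (303, 170) [0.626 0.236 0.12 ]
scene [440  21  32  14 261] [456.2  26.6] [0.939 0.023 0.499]
scene [ 74  55  37  22 272] [92.8 66.6] [0.854 1.778 0.028]
scene [109  71   9  10  31] [114.2  74.3] [0.648 1.204 0.173]
scene [ 93 138  14   6  63] [ 99.2 140.6] [0.452 1.029 0.032]
scene [349 186  16   9 120] [356.4 189.9] [0.776 0.18  0.03 ]
scene [351 227  11  11  74] [355.8 232.5] [0.631 0.074 0.005]
scene [392 241  12  12 112] [397.5 246.5] [ 0.608 -0.069  0.043]
scene [404 244  13  13 120] [410.1 250.2] [ 0.616 -0.099  0.042]
scene [469 244  10   6  36] [473.6 246.4] [ 0.744 -0.208  0.036]
scene [357 272  19  11 110] [365.9 276.5] [ 0.481 -0.066  0.031]
scene (278, 224) [0.481 0.215 0.046]
```

View pics/crops.png

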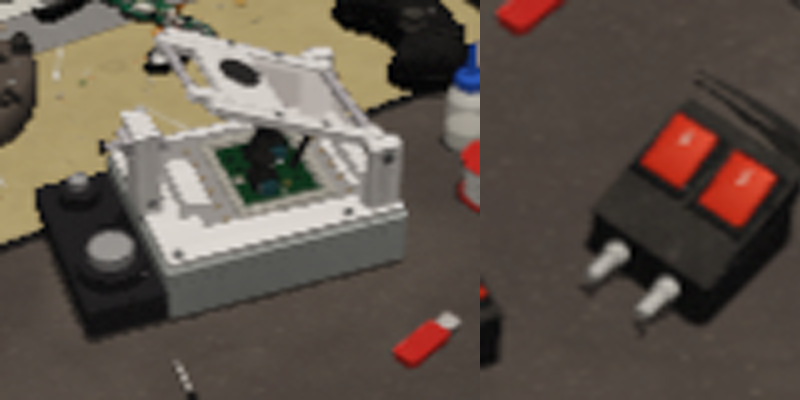

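```bash
python3 - <<'E'
from h import *
cs={n:bot.camera_params(n) for n in('side','scene')}
P=cloud(cs['side'],np.load('side0.npy'))
for uv in [(295,168),(262,212),(254,195)]: print(uv,P[uv[1],uv[0]].round(3))
print(bot.camera_params('wrist')['mtx'], pose(bot.camera_params('wrist'))[1])
# top-plate points fit: height 0.045-0.055 in region
m=(abs(P[...,2]-.05)<.004)&(P[...,1]>.15)&(P[...,0]>.5)&(P[...,0]<.75)&(P[...,1]<.4)
print(m.sum(), cv2.minAreaRect(P[m][:,:2].astype(np.float32)))
m=(abs(P[...,2]-.03)<.003)&(P[...,1]>.13)&(P[...,0]>.43)&(P[...,0]<.56)&(P[...,1]<.4)
print(m.sum(), cv2.minAreaRect(P[m][:,:2].astype(np.float32)))
R=np.array(bot.get_obs()['tool_rot']); t=np.array([.51,.23,.40])-bot.get_obs()['ee_pos']
print('tool shift',R.T@t)
E
```

```text
(295, 168) [0.598 0.229 0.14 ]
(262, 212) [0.489 0.214 0.052]
(254, 195) [0.503 0.29  0.051]
[[309.70691629   0.         325.85321318]
 [  0.         309.70691629 198.1814471 ]
 [  0.           0.           1.        ]] [0.08550208 0.62544418 0.38378701]
1218 ((0.5907328724861145, 0.2341768443584442), (0.1359410285949707, 0.1983492225408554), 79.13529968261719)
449 ((0.5209839940071106, 0.2469998151063919), (0.14374122023582458, 0.10072249174118042), 79.38703918457031)
tool shift [-0.43024137 -0.26717863  0.00436211]
```

The rows are not in the units I measure in: shifts go in shares of 0.6 m and turns go in shares of 360 degrees. I convert before sending: -0.51 m / 0.6 = -0.85, -0.48 m / 0.6 = -0.8, -5 degrees / 360 = -0.0139.

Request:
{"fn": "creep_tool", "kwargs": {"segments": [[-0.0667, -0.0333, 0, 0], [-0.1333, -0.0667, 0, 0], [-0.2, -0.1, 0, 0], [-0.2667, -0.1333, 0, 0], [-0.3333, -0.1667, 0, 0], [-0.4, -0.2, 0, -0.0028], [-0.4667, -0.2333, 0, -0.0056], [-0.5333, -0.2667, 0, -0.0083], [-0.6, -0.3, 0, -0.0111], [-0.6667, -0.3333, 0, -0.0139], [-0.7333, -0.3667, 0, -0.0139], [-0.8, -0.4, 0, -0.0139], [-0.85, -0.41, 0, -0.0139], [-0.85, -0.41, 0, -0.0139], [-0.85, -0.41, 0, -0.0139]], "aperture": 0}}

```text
refused: segments[0]: [-0.0667, -0.0333, 0, 0] is not of type 'number' (schema: type "number"). Nothing was moved.
```

Nothing moved. I misread the format; it is one flat list, 4 numbers to a row, no inner brackets. Resending.

Request:
{"fn": "creep_tool", "kwargs": {"segments": [-0.0667, -0.0333, 0, 0, -0.1333, -0.0667, 0, 0, -0.2, -0.1, 0, 0, -0.2667, -0.1333, 0, 0, -0.3333, -0.1667, 0, 0, -0.4, -0.2, 0, -0.0028, -0.4667, -0.2333, 0, -0.0056, -0.5333, -0.2667, 0, -0.0083, -0.6, -0.3, 0, -0.0111, -0.6667, -0.3333, 0, -0.0139, -0.7333, -0.3667, 0, -0.0139, -0.8, -0.4, 0, -0.0139, -0.85, -0.41, 0, -0.0139, -0.85, -0.41, 0, -0.0139, -0.85, -0.41, 0, -0.0139], "aperture": 0}}

```text
clock: 1.6
ee_pos: [0.5926, 0.2289, 0.404]
tool_rot: [[-0.983, 0.183, -0.001], [0.183, 0.983, -0.0], [0.001, -0.0, -1.0]]
contact_force: [0.2, 1.1, 0.5]
gripper_width: 0.0004
gripper_force: 0.0
```

```bash
python3 - <<'E'
from h import *
c=bot.camera_params('wrist');p,d=bot.read_camera('wrist');cv2.imwrite('pics/w1.png',p);np.savez('w1.npz',d=d,**{k:np.array(v) for k,v in c.items()})
o=bot.get_obs();print(o['clock'],o['ee_pos'],o['tool_rot'],o['joints'],o['gripper_width'])
E
```

```text
1.65 [0.59200113 0.2295028  0.40415011] [[-9.83319441e-01  1.81881696e-01 -1.38748779e-03]
 [ 1.81882068e-01  9.83320341e-01 -1.45704270e-04]
 [ 1.33784403e-03 -3.95632990e-04 -9.99999027e-01]] [ 2.10490673e+01  2.11492308e+01  9.23024571e+01  2.26178216e-02
  6.66255048e+01 -5.84805215e+01] 0.0006645427359801821
```

View pics/w1.png

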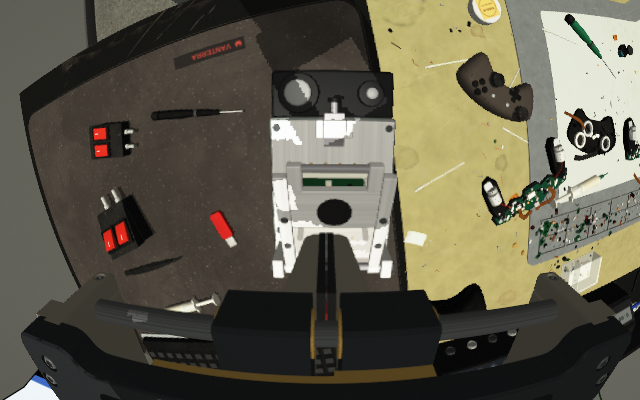

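The wrist view shows the pad at (335,212), the start key at (299,94), the small key at (372,94) and the large box's rockers near (110,243)/(123,232), with the fingers over the lid.

```bash
python3 - <<'E'
from h import *
w=dict(np.load('w1.npz'));d=w['d'];im=cv2.imread('pics/w1.png');cs=bot.camera_params('side');cc=bot.camera_params('scene')
hsv=cv2.cvtColor(im,cv2.COLOR_BGR2HSV)
def tri(obs):
    A=np.zeros((3,3));b=np.zeros(3)
    for c,u,v,f in obs:
        D,C=ray(c,float(u),float(v),f);D=D/np.linalg.norm(D);M=np.eye(3)-np.outer(D,D);A+=M;b+=M@C
    return np.linalg.solve(A,b)
def blob(img,m,box):
    x0,y0,x1,y1=box;mm=np.zeros(m.shape,np.uint8);mm[y0:y1,x0:x1]=m[y0:y1,x0:x1]
    k,l,s,ce=cv2.connectedComponentsWithStats(mm);i=1+np.argmax(s[1:,4]);return ce[i],s[i]
g=cv2.cvtColor(im,cv2.COLOR_BGR2GRAY)
s=cv2.imread('pics/side0.png');gs=cv2.cvtColor(s,cv2.COLOR_BGR2GRAY);hs=cv2.cvtColor(s,cv2.COLOR_BGR2HSV)
red=lambda h:((h[...,0]<8)|(h[...,0]>172))&(h[...,1]>150)&(h[...,2]>90)
pw=blob(im,g<60,(315,195,357,229));ps=blob(s,gs<80,(287,162,303,174))
print('pad',pw,ps)
kw=blob(im,(g>75)&(hsv[...,1]<60),(280,75,318,113));ks=blob(s,(gs>90),(254,206,270,219));print('key',kw,ks)
rw=blob(im,(g>75)&(hsv[...,1]<60),(358,80,386,108));rs=blob(s,gs>90,(247,192,260,200));print('reset',rw,rs)
for n,a,b,z in(('pad',pw,ps,.138),('key',kw,ks,.052),('reset',rw,rs,.05)):
    print(n,'tri',tri([(w,*a[0],1),(cs,*b[0],0)]).round(4),'wrist@z',onplane(w,*a[0],z,True).round(4),'side@z',onplane(cs,*b[0],z).round(4))
m=red(hsv).astype(np.uint8);k,l,st,ce=cv2.connectedComponentsWithStats(m)
P=cloud(w,d,True)
for i in range(1,k):
    if st[i,4]>40 and st[i,0]<160: print(st[i],ce[i].round(1),onplane(w,*ce[i],.046,True).round(4),np.nanmedian(P[l==i],0).round(4))
for a,b in(((369.4,264.6),(397.5,246.5)),((381.1,272.2),(410.1,250.2))): print('rocker side+scene',tri([(cs,*a,0),(cc,*b,0)]).round(4))
cv2.imwrite('pics/w1c.png',cv2.resize(im[185:265,80:160],(560,560),interpolation=2))
E
```

```text
pad (array([333.9212828 , 211.87609329]), array([318, 199,  33,  26, 686], dtype=int32)) (array([294.27777778, 167.47222222]), array([290, 165,   9,   6,  36], dtype=int32))
key (array([297.4440367 ,  91.73027523]), array([285,  79,  26,  26, 545], dtype=int32)) (array([261.97101449, 211.26086957]), array([257, 208,  11,   8,  69], dtype=int32))
reset (array([371.825,  92.875]), array([366,  87,  13,  12, 120], dtype=int32)) (array([252.27906977, 193.30232558]), array([247, 192,  13,   4,  43], dtype=int32))
pad tri [0.5986 0.2349 0.1377] wrist@z [0.5979 0.2351 0.138 ] side@z [0.599  0.2346 0.138 ]
key tri [0.4902 0.2175 0.0508] wrist@z [0.49   0.2177 0.052 ] side@z [0.4898 0.2161 0.052 ]
reset tri [0.5033 0.2956 0.053 ] wrist@z [0.5051 0.2951 0.05  ] side@z [0.5031 0.3003 0.05  ]
[ 93 127  14  13 150] [ 99.4 133.4] [ 0.4698 -0.0531  0.046 ] [ 0.4685 -0.063   0.0343]
[ 94 144  14  13 151] [100.7 150.3] [ 0.4921 -0.0582  0.046 ] [ 0.4915 -0.0689  0.0345]
[115 222  14  23 213] [121.2 233. ] [ 0.6107 -0.0681  0.046 ] [ 0.6104 -0.0674  0.0466]
[103 229  13  23 186] [108.6 239.9] [ 0.6176 -0.0992  0.046 ] [ 0.6172 -0.0982  0.0466]
rocker side+scene [ 0.6178 -0.0629  0.0351]
rocker side+scene [ 0.625  -0.0947  0.0356]
```

View pics/w1c.png

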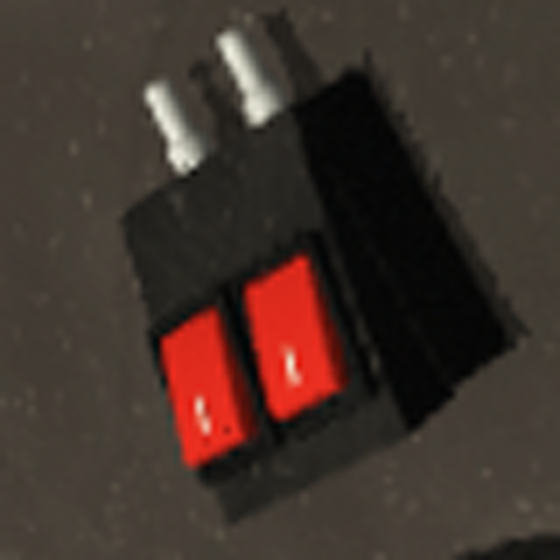

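Scaled: 0.113 m / 0.6 = 0.1883, 0.007 m / 0.6 = 0.0117.

Request:
{"fn": "creep_tool", "kwargs": {"segments": [0.0067, 0.0117, 0.05, 0, 0.0067, 0.0117, 0.0833, 0, 0.0067, 0.0117, 0.1, 0, 0.0067, 0.0117, 0.1167, 0, 0.0067, 0.0117, 0.1333, 0, 0.0067, 0.0117, 0.15, 0, 0.0067, 0.0117, 0.1667, 0, 0.0067, 0.0117, 0.175, 0, 0.0067, 0.0117, 0.1833, 0, 0.0067, 0.0117, 0.1883, 0, 0.0067, 0.0117, 0.1883, 0, 0.0067, 0.0117, 0.1883, 0]}}

```text
clock: 2.85
ee_pos: [0.5901, 0.2368, 0.2915]
tool_rot: [[-0.983, 0.181, 0.001], [0.181, 0.983, -0.0], [-0.001, -0.0, -1.0]]
contact_force: [-0.0, -0.6, 0.4]
gripper_width: 0.0006
gripper_force: 0.0
```

```bash
python3 - <<'E'
from h import *
c=bot.camera_params('side');p,d=bot.read_camera('side');cv2.imwrite('pics/s2.png',cv2.resize(p[130:250,215:375],(800,600),interpolation=2))
print(bot.get_obs()['contact_force'])
E
```

```text
[ 0.32058202 -0.99332531 -0.1156132 ]
```

View pics/s2.png

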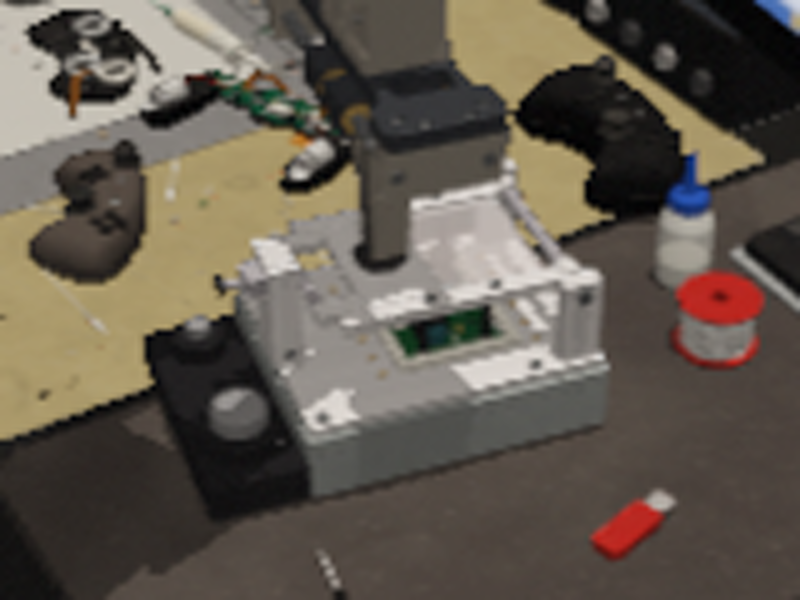

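The lid is nearly shut under the fingertips (pad at about (380,260)). I'll press a little deeper.

Scaled: 0.003 m / 0.6 = 0.005, 0.002 m / 0.6 = 0.0033.

Request:
{"fn": "creep_tool", "kwargs": {"segments": [0, 0, 0.0017, 0, 0, 0, 0.0033, 0, 0, 0, 0.005, 0, 0, 0, 0.005, 0, 0, 0, 0.005, 0]}}

```text
clock: 3.4
ee_pos: [0.59, 0.2369, 0.289]
tool_rot: [[-0.983, 0.182, 0.0], [0.182, 0.983, -0.0], [-0.0, 0.0, -1.0]]
contact_force: [-0.3, -1.3, 5.1]
gripper_width: 0.0006
gripper_force: 2.5
```

Scaled: 0.003 m / 0.6 = 0.005, 0.002 m / 0.6 = 0.0033.

Request:
{"fn": "creep_tool", "kwargs": {"segments": [0, 0, 0.0017, 0, 0, 0, 0.0033, 0, 0, 0, 0.005, 0, 0, 0, 0.005, 0, 0, 0, 0.005, 0]}}

```text
clock: 3.9
ee_pos: [0.59, 0.2369, 0.2879]
tool_rot: [[-0.983, 0.182, 0.001], [0.182, 0.983, 0.0], [-0.001, 0.0, -1.0]]
contact_force: [-7.7, -3.2, 22.4]
gripper_width: 0.0008
gripper_force: 11.2
```

At the stop. Let go and check.

Scaled: -0.12 m / 0.6 = -0.2, -0.11 m / 0.6 = -0.1833.

Request:
{"fn": "creep_tool", "kwargs": {"segments": [0, 0, -0.0083, 0, 0, 0, -0.0333, 0, 0, 0, -0.0833, 0, 0, 0, -0.1333, 0, 0, 0, -0.1833, 0, 0, 0, -0.2, 0, 0, 0, -0.2, 0, 0, 0, -0.2, 0]}}

```text
clock: 4.7
ee_pos: [0.5895, 0.2369, 0.4046]
tool_rot: [[-0.983, 0.182, -0.001], [0.182, 0.983, -0.0], [0.001, -0.001, -1.0]]
contact_force: [-0.1, 0.4, -0.2]
gripper_width: 0.0008
gripper_force: 0.0
```

```bash
python3 - <<'E'
from h import *
for n in('side','scene'):
    c=bot.camera_params(n);p,d=bot.read_camera(n)
    if n=='side': cv2.imwrite('pics/s3.png',cv2.resize(p[130:250,215:375],(640,480),interpolation=2))
    P=cloud(c,d)
    L=(P[...,:2]-[.606,.2365])@np.array([[.984,.177],[-.177,.984]])
    m=(np.hypot(L[...,0]+.02,L[...,1])<.012)&(P[...,2]>.05)&(P[...,2]<.2)
    print(n,m.sum(),np.nanmedian(P[m],0))
o=bot.get_obs();print(o['contact_force'],o['ee_pos'],o['clock'])
E
```

```text
side 36 [0.58574083 0.23895858 0.10040713]
scene 32 [0.58431406 0.23822586 0.09778425]
[-0.16243254 -0.94469693 -0.45843083] [0.58947395 0.23679938 0.40387056] 4.8
```

View pics/s3.png

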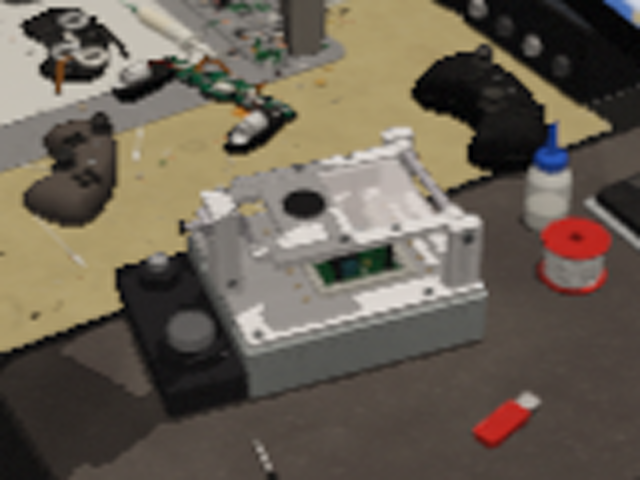

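The lid is down with the pad at (303,203), measured z 0.100: latched. Next, hover over the rocker box, tool y along the box's x.

Scaled: -0.289 m / 0.6 = -0.4817, -0.27 m / 0.6 = -0.45, 67 degrees / 360 = 0.1861.

Request:
{"fn": "creep_tool", "kwargs": {"segments": [-0.0167, -0.05, 0, 0.0222, -0.0333, -0.1, 0, 0.0444, -0.05, -0.15, 0, 0.0667, -0.0667, -0.2, 0, 0.0889, -0.0833, -0.25, 0, 0.1111, -0.1, -0.3, 0, 0.1333, -0.1167, -0.35, 0, 0.1556, -0.1333, -0.4, 0, 0.1778, -0.155, -0.45, 0.0333, 0.1861, -0.155, -0.4817, 0.0833, 0.1861, -0.155, -0.4817, 0.1333, 0.1861, -0.155, -0.4817, 0.1667, 0.1861, -0.155, -0.4817, 0.1667, 0.1861, -0.155, -0.4817, 0.1667, 0.1861]}}

```text
clock: 6.2
ee_pos: [0.6288, -0.0641, 0.305]
tool_rot: [[-0.217, 0.976, -0.002], [0.976, 0.217, 0.0], [0.001, -0.002, -1.0]]
contact_force: [0.8, 0.2, -0.1]
gripper_width: 0.0004
gripper_force: 0.0
```

```bash
python3 - <<'E'
from h import *
c=bot.camera_params('wrist');p,d=bot.read_camera('wrist');cv2.imwrite('pics/w2.png',p)
o=bot.get_obs();print(o['joints'],o['ee_pos'])
hsv=cv2.cvtColor(p,cv2.COLOR_BGR2HSV);m=(((hsv[...,0]<8)|(hsv[...,0]>172))&(hsv[...,1]>150)&(hsv[...,2]>90)).astype(np.uint8)
k,l,st,ce=cv2.connectedComponentsWithStats(m);P=cloud(c,d,True)
for i in range(1,k):
    if st[i,4]>80:
        q=onplane(c,*ce[i],.046,True);Q=P[l==i];print(st[i],ce[i].round(1),q.round(4),np.nanmedian(Q,0).round(4))
        if np.hypot(*(q[:2]-[.61,-.08]))<.06:
            v,u=np.where(l==i);B=onplane(c,u.astype(float),v.astype(float),.047,True)[:,:2];print(cv2.minAreaRect(B.astype(np.float32)), cv2.boxPoints(cv2.minAreaRect(B.astype(np.float32))).round(4).tolist(), np.nanmax(Q[:,2]))
E
```

```text
[-5.94436017e+00  2.67940711e+01  9.73401640e+01  1.83042857e-03
  5.58632086e+01 -1.84994442e+01] [ 0.62917212 -0.06399837  0.30601621]
[497   0  35  29 172] [509.3  17.4] [0.7449 0.1389 0.046 ] [0.7663 0.1597 0.0021]
[514   0  39  24 708] [535.    9.8] [0.7714 0.1599 0.046 ] [0.7815 0.1671 0.0333]
[346  43  45  20 874] [368.3  52.5] [0.6329 0.0662 0.046 ] [0.6363 0.0738 0.0075]
[146 155  22  28 374] [156.4 168.2] [ 0.476  -0.0592  0.046 ] [ 0.4696 -0.0628  0.034 ]
[166 165  23  28 400] [177.1 178.6] [ 0.4978 -0.0644  0.046 ] [ 0.4925 -0.0683  0.0342]
[288 196  33  30 829] [304.2 210. ] [ 0.6114 -0.0676  0.046 ] [ 0.6113 -0.0672  0.0463]
((0.6114916205406189, -0.06775075197219849), (0.026571448892354965, 0.024615192785859108), 10.344016075134277) [[0.5961999893188477, -0.057999998331069946], [0.600600004196167, -0.08219999819993973], [0.626800000667572, -0.07750000059604645], [0.6223999857902527, -0.053300000727176666]] 0.05325057024369248
[289 231  22  25 308] [296.4 241.3] [ 0.6104 -0.0969  0.046 ] [ 0.6103 -0.0973  0.0427]
((0.6090918183326721, -0.09646859019994736), (0.02464401349425316, 0.01570519246160984), 72.31995391845703) [[0.5978999733924866, -0.10580000281333923], [0.6128000020980835, -0.11060000211000443], [0.6202999949455261, -0.08709999918937683], [0.605400025844574, -0.08229999989271164]] 0.13918869739914508
```

View pics/w2.png

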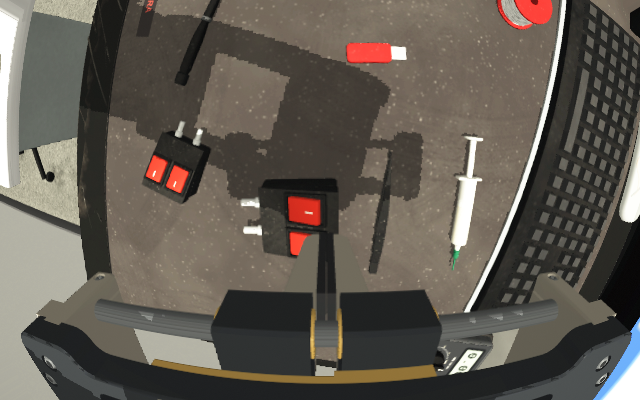

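The left rocker is at (304,210) with its white bar on the right (far) end at (310,212). The tool is centred just beyond its far edge, so press.

Scaled: 0.064 m / 0.6 = 0.1067, 0.06 m / 0.6 = 0.1.

Request:
{"fn": "creep_tool", "kwargs": {"segments": [0, 0, 0.0333, 0, 0, 0, 0.0667, 0, 0, 0, 0.0833, 0, 0, 0, 0.0933, 0, 0, 0, 0.1, 0, 0, 0, 0.1033, 0, 0, 0, 0.1067, 0, 0, 0, 0.1067, 0, 0, 0, 0.1067, 0]}}

```text
clock: 7.15
ee_pos: [0.6294, -0.0641, 0.2423]
tool_rot: [[-0.217, 0.976, 0.002], [0.976, 0.217, -0.0], [-0.0, 0.002, -1.0]]
contact_force: [1.9, -0.7, 0.6]
gripper_width: 0.0002
gripper_force: 1.0
```

Scaled: 0.003 m / 0.6 = 0.005, 0.002 m / 0.6 = 0.0033.

Request:
{"fn": "creep_tool", "kwargs": {"segments": [0, 0, 0.0017, 0, 0, 0, 0.0033, 0, 0, 0, 0.005, 0, 0, 0, 0.005, 0, 0, 0, 0.005, 0]}}

```text
clock: 7.65
ee_pos: [0.6302, -0.064, 0.24]
tool_rot: [[-0.217, 0.976, 0.004], [0.976, 0.217, 0.0], [-0.001, 0.004, -1.0]]
contact_force: [3.1, 1.7, 4.7]
gripper_width: 0.0004
gripper_force: 3.4
```

Scaled: 0.002 m / 0.6 = 0.0033, 0.001 m / 0.6 = 0.0017.

Request:
{"fn": "creep_tool", "kwargs": {"segments": [0, 0, 0.0017, 0, 0, 0, 0.0033, 0, 0, 0, 0.0033, 0, 0, 0, 0.0033, 0]}}

```text
clock: 8.05
ee_pos: [0.6306, -0.0639, 0.2388]
tool_rot: [[-0.217, 0.976, 0.006], [0.976, 0.217, 0.0], [-0.001, 0.005, -1.0]]
contact_force: [4.1, 2.6, 10.5]
gripper_width: 0.0005
gripper_force: 5.3
```

Scaled: 0.002 m / 0.6 = 0.0033, 0.001 m / 0.6 = 0.0017.

Request:
{"fn": "creep_tool", "kwargs": {"segments": [0, 0, 0.0017, 0, 0, 0, 0.0033, 0, 0, 0, 0.0033, 0, 0, 0, 0.0033, 0]}}

```text
clock: 8.45
ee_pos: [0.631, -0.0639, 0.2378]
tool_rot: [[-0.217, 0.976, 0.007], [0.976, 0.217, -0.0], [-0.002, 0.007, -1.0]]
contact_force: [2.3, 3.2, 18.0]
gripper_width: 0.0005
gripper_force: 7.6
```

Scaled: -0.12 m / 0.6 = -0.2, -0.1 m / 0.6 = -0.1667.

Request:
{"fn": "creep_tool", "kwargs": {"segments": [0, 0, -0.0167, 0, 0, 0, -0.0667, 0, 0, 0, -0.1167, 0, -0.05, 0, -0.1667, 0, -0.1, 0, -0.2, 0, -0.1, 0, -0.2, 0, -0.1, 0, -0.2, 0]}}

```text
clock: 9.15
ee_pos: [0.6407, -0.1237, 0.3551]
tool_rot: [[-0.216, 0.976, -0.002], [0.976, 0.216, -0.0], [0.0, -0.002, -1.0]]
contact_force: [-4.2, -0.9, 1.6]
gripper_width: 0.0001
gripper_force: 0.0
```

```bash
python3 - <<'E'
from h import *
for n in('side','wrist'):
    c=bot.camera_params(n);p,d=bot.read_camera(n);P=cloud(c,d,n=='wrist');hsv=cv2.cvtColor(p,cv2.COLOR_BGR2HSV);m=(((hsv[...,0]<8)|(hsv[...,0]>172))&(hsv[...,1]>150)&(hsv[...,2]>60)).astype(np.uint8)
    k,l,st,ce=cv2.connectedComponentsWithStats(m)
    for i in range(1,k):
        Q=P[(l==i)&np.isfinite(P[...,2])]
        if st[i,4]<60 or np.hypot(*(np.median(Q,0)[:2]-[.614,-.083]))>.05: continue
        # fit plane in box frame from top face
        B=np.c_[(Q[:,:2]-[.614,-.083])@np.array([[.976,-.217],[.217,.976]]),Q[:,2]]
        s,_,_,_=np.linalg.lstsq(np.c_[B[:,:2],np.ones(len(B))],B[:,2],rcond=None)
        print(n,st[i],np.median(Q,0).round(4),'slope x,y',s[:2].round(3),'z range',np.percentile(Q[:,2],[2,98]).round(4))
    if n=='wrist': cv2.imwrite('pics/w3.png',p)
    else: cv2.imwrite('pics/s4.png',cv2.resize(p[235:315,330:430],(800,600),interpolation=2))
o=bot.get_obs();print(o['ee_pos'],o['tool_rot'],o['clock'])
E
```

```text
side [362 258  15  15 133] [ 0.6089 -0.0695  0.0462] slope x,y [ 0.27  -0.039] z range [0.039  0.0509]
side [373 265  16  16 139] [ 0.6161 -0.1013  0.0457] slope x,y [ 0.411 -0.106] z range [0.0388 0.0523]
wrist [292 120  31  24 678] [ 0.6101 -0.0684  0.0465] slope x,y [0.229 0.007] z range [0.0425 0.0503]
wrist [294 153  29  24 620] [ 0.6178 -0.0993  0.0466] slope x,y [0.424 0.036] z range [0.0392 0.0522]
[ 0.64084926 -0.12314192  0.35449452] [[-2.16330865e-01  9.76316334e-01 -2.71521254e-03]
 [ 9.76319892e-01  2.16331837e-01  6.61154808e-05]
 [ 6.51936541e-04 -2.63661320e-03 -9.99996312e-01]] 9.25
```

View pics/s4.png

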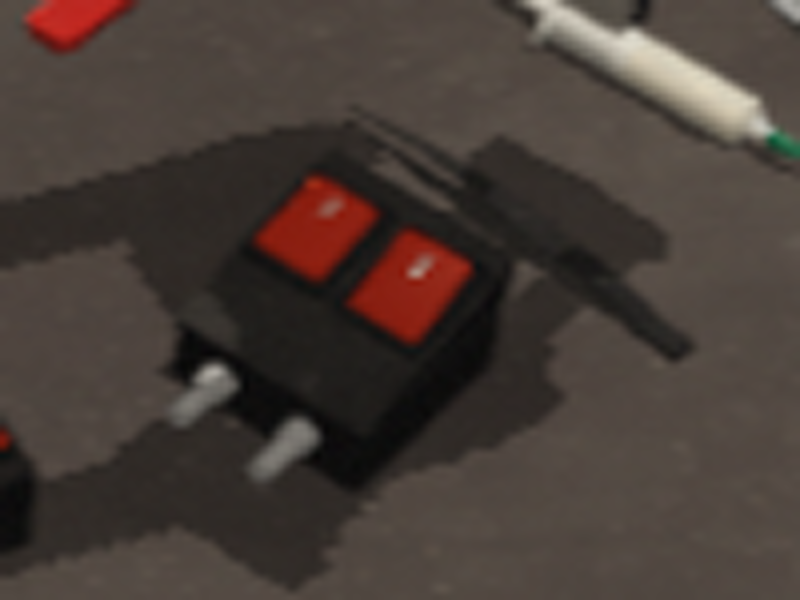

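The left rocker (315,228) now slopes 0.23–0.27, which is on; the right one (410,287) at 0.42 is still off. The box hasn't moved. Now to the start key.

Scaled: 0.365 m / 0.6 = 0.6083, 0.16 m / 0.6 = 0.2667, -67 degrees / 360 = -0.1861.

Request:
{"fn": "creep_tool", "kwargs": {"segments": [0.0667, -0.0167, 0, -0.0194, 0.1333, -0.0333, 0, -0.0389, 0.2, -0.05, 0, -0.0583, 0.2667, -0.0667, 0, -0.0778, 0.3333, -0.0833, 0, -0.0972, 0.4, -0.1, 0, -0.1167, 0.4667, -0.1167, 0, -0.1361, 0.5333, -0.1225, 0, -0.1556, 0.5833, -0.1225, 0, -0.175, 0.6083, -0.1225, 0.05, -0.1861, 0.6083, -0.1225, 0.1, -0.1861, 0.6083, -0.1225, 0.15, -0.1861, 0.6083, -0.1225, 0.1667, -0.1861, 0.6083, -0.1225, 0.1667, -0.1861, 0.6083, -0.1225, 0.1667, -0.1861]}}

```text
clock: 10.75
ee_pos: [0.4914, 0.2178, 0.2555]
tool_rot: [[-0.983, 0.182, 0.001], [0.182, 0.983, 0.0], [-0.001, 0.0, -1.0]]
contact_force: [0.4, -0.3, -0.0]
gripper_width: 0.0004
gripper_force: 0.0
```

Scaled: 0.021 m / 0.6 = 0.035, 0.02 m / 0.6 = 0.0333.

Request:
{"fn": "creep_tool", "kwargs": {"segments": [0.0017, 0, 0.0133, 0, 0.0017, 0, 0.02, 0, 0.0017, 0, 0.025, 0, 0.0017, 0, 0.03, 0, 0.0017, 0, 0.0333, 0, 0.0017, 0, 0.035, 0, 0.0017, 0, 0.035, 0, 0.0017, 0, 0.035, 0]}}

```text
clock: 11.55
ee_pos: [0.4903, 0.2179, 0.236]
tool_rot: [[-0.983, 0.181, 0.001], [0.181, 0.983, 0.0], [-0.001, 0.0, -1.0]]
contact_force: [-7.2, -3.7, 31.2]
gripper_width: 0.0001
gripper_force: 15.8
```

Bottomed at about 31 N, so the key is fully down. Release.

Scaled: -0.17 m / 0.6 = -0.2833, -0.14 m / 0.6 = -0.2333.

Request:
{"fn": "creep_tool", "kwargs": {"segments": [0, 0, -0.0167, 0, 0, 0, -0.05, 0, 0, 0, -0.1, 0, 0, 0, -0.1667, 0, 0, 0, -0.2333, 0, 0, 0, -0.2833, 0, 0, 0, -0.2833, 0, 0, 0, -0.2833, 0, 0, 0, -0.2833, 0]}}

```text
clock: 12.45
ee_pos: [0.4895, 0.2176, 0.4023]
tool_rot: [[-0.983, 0.182, -0.002], [0.182, 0.983, -0.001], [0.002, -0.001, -1.0]]
contact_force: [-0.4, 0.5, -0.7]
gripper_width: 0.0005
gripper_force: 0.0
```

```bash
python3 - <<'E'
from h import *
w=bot.camera_params('side');p,d=bot.read_camera('side');P=cloud(w,d)
for u,v in((262,212),(254,195)): print(P[v-1:v+2,u-1:u+2,2].mean())
L=(P[...,:2]-[.606,.2365])@np.array([[.984,.177],[-.177,.984]])
m=(np.hypot(L[...,0]+.02,L[...,1])<.012)&(P[...,2]>.05)&(P[...,2]<.2)
print('pad',np.nanmedian(P[m],0))
m=np.hypot(P[...,0]-.6101,P[...,1]+.0684)<.012
B=P[m];B=B[(B[:,2]>.035)];print('rocker z',np.percentile(B[:,2],[5,50,95]))
E
```

```text
0.053062494585327004
0.05015308636485175
pad [0.58473757 0.23926828 0.10031208]
rocker z [0.04387425 0.04675399 0.05016929]
```

```bash
python3 -c "
from station import bot
print(bot.close_job())"
```

```text
the job is handed in; nothing more can be done
None
```

I've handed the job in, with no verdict returned: the lid latched, then the left rocker went on, then the start key went fully down; the last depth check shows the key up again, the lid still shut and the left rocker still on.

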